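Close the shelf-strip thickness gauge to the first slip

TASK

Check the thickness of the aluminium strip lying half-way in the bench gauge: push it gently (under 30 N) along its channel until it is fully home against the stop, then turn the black wing screw clockwise (seen from above) to close the spindle on it, stopping as soon as the screw's drag clutch first slips, and in any case within an eighth of a turn of slip. Leave the strip clamped and home, let go of everything, and do not shift the other things on the bench.

Things in the scene. Friction and masses are not known exactly. Their poses are not given: they have to be found in the camera images.
- strip_mid (a point): centre of the perforated aluminium strip, 140 (its x) x 30 (y) x 8 mm (z). Its x points inward to the stop. Its near end, 70 mm along -x from here, sticks out of the bed into free air, by 40 to 60 mm at the start and 20 mm when home, 40 mm above the bench: push it on the end face or pinch it across its 30 mm width.
- strip: the same strip, 0.2 to 0.35 kg, loose; origin at the centre of its underside. It starts 20 to 40 mm short of the stop; sliding takes about 1 to 3 N
- stop_plate: upright sprung steel plate, 48 mm wide, on the gauge's rigid bed at the inner end of the channel; it gives 1 mm per 10 N; origin at the foot of its near face, 8 mm below the channel's floor. The channel is 33 mm wide between two rails 6 mm high and reaches 120 mm along -x from this plate. The bed's height differs by some mm from time to time
- stop (a point): centre of the near face of the stop plate at rest, at the inner end of the channel, at the level of the strip's mid-thickness; x points along the channel, as the strip is pushed, z up. With the strip home its far end touches this plate and strip_mid lies 70 mm along -x from here; a gap of up to 2.5 mm counts as home. The vertical screw axis is 35 mm along -x
- wing_mid (a point): point to grip on the black wing on top of the gauge, on the vertical screw axis: a bar 48 mm long (its x), 14 mm thick (its y, to grip across) and 36 mm high, from 14 mm above to 22 mm below this point. 30 mm below lies the collar, 36 mm across, and 37 mm below the gauge's arm. It can be turned only 1.5 rad or so a grip, so re-grip; it neither rises nor sinks.
- wing_end (a point): middle of the wing's end face under the white dot, 24 mm from the axis along the wing's x, at wing_mid's height. It stands straight above the pointer until the clutch slips; then they part by 24 mm per radian of slip. 1.7 mm (4 degrees) counts as slipped; over 18.5 mm (an eighth of a turn) is too much
- pointer (a point): point on the steel pointer tab of the collar below the wing, 24 mm from the axis. The collar turns with the screw: it follows the wing until the clutch slips, then it stands still while the wing turns on. Let go, the screw stays put and keeps the strip clamped. A hand that has stopped and eased back a hair feels the friction reversed: about 0.16 N m the other way in free running, rising by some 0.26 N m up to the slip
- spindle: vertical steel spindle under the gauge's arm, 15 mm thick, spring-loaded foot 22 mm across; origin at the foot's underside. It sinks 7 mm per radian of clockwise wing turn, 0.8 to 2.2 rad before it meets the strip. The wing turns freely at about 0.16 N m (a little more when fast); once the foot meets the strip the torque climbs within 0.6 rad to about 0.42 N m, where the clutch slips at a steady torque
- spare_strip: aluminium strip 180 x 30 x 8 mm, a bystander lying flat beside the gauge; origin at the centre of its underside
- nut: steel hexagon nut, 24 mm across and 12 mm high, a bystander standing beside the gauge; origin at the centre of its underside
- tape: roll of brown tape, 90 mm across and 45 mm high, a bystander lying flat; origin at the centre of its underside
- small_bin: small loose open-fronted blue picking bin, 160 x 100 x 75 mm, a bystander; origin at the centre of its underside
- parcel: closed cardboard box 160 x 120 x 80 mm, a bystander; origin at the centre of its underside
- scanner: hand-held scanner lying on the bench, 175 x 65 x 45 mm, a bystander; origin under its middle
Not all that is in view belongs to the job. What is shaped like the part that bears wing_mid but pink is not meant. Leave any turquoise look-alike of the strip alone.

How it is judged:
By the outcome, as a careful person would: the job done as asked, in the order asked, and still so for the second after the job is handed in, with the robot touching nothing.
It also fails if it takes over 72 s, if anything falls off the work surface, if the arm or the gripper's body presses on something with over 40 N, if the wrist force passes 120 N, or if a joint passes its speed limit or range.

ROBOT

A 6-joint arm with a two-finger parallel gripper is mounted at the origin on the work surface. World frame = base frame: x ahead of the robot, y to its left, z up, the work surface at z = 0. Lengths are in m, angles in rad, forces in N, time in s.
With the tool pointing down it reaches from about 0.35 to 0.775 m from the base axis. Payload 7.3 kg.
Tool frame: the origin (TCP) lies on the centre line of the jaws, within the pads' length; the fingertips stand 17 mm ahead of it and the grasp point (between the pads) lies 2 mm behind it (robot.tcp_to_tips is the distance from the TCP to the fingertips, in m); z points along the fingers, y is the line along which they close (so a half turn about z gives the same grasp; the last joint's range is limited). The gripper opens to 92 mm and grips with 3 to 60 N. Pads are 19 mm wide; open, the fingers measure 130 mm over their backs; the gripper's body (75 mm by 190 mm) begins 47 mm behind the grasp point.
Start: joints at [-1.271, 0.342, 1.524, -0, 1.275, -0.146], TCP at [0.226, -0.474, 0.244] pointing down, gripper open.
Joint ranges: [-2.53, 2.53], [-0.77, 2.02], [0.04, 2.7], [-1, 4.14], [0.28, 2.66], [-3.11, 3.11]. Speed limits (rad/s): [2.57, 2.57, 3.14, 3.14, 3.14, 3.14].

INTERFACE

Orientations are given as [roll, pitch, yaw] about the fixed x, y, z axes, in that order (R = Rz(yaw) Ry(pitch) Rx(roll)).
In Python, from cell import robot gives the robot as it stands. The module is installed in compiled form; this text tells all that it offers.
- The arm moves only by the tool carry_out, never from a script. Its argument "commands" is a list of rows, each a list of 3 entries, a list of its own where there are three numbers: the shift along the tool's x, y, z in m, then the turn about the tool's z in rad, then the opening, from 0 (shut) to 1 (fully open). In form: [[[dx, dy, dz], yaw, claw], ...]. A call has 1 to 20 rows; each row shifts and turns the commanded pose from where the row before left it, along the tool's axes as they then stand; what a row does not reach is not made up. A row lasts 1/8 s, in which the tool goes at most 62.5 mm and 10.7 degrees, less where a joint would pass 70% of its speed; a pose out of reach is approached as far as the arm can. A call is refused whole if a number of a shift passes 0.0625 or a number of a turn 0.188, either way. A call with a gripper value outside its range is refused whole. The fingers move at their own pace and stop on an object; "newtons" is the grip in N (left out, the last holds). Time passes only in rows, so rows that do not move let the fingers close. It gives the time, the measured TCP pose, the force, the opening and the grip force at its end, in the units of the state.
- robot.observe(): the state, without advancing time (a new reading comes with each control period).
- robot.read_camera(name): name is "side" or "top"; returns a dict with "pixels" (400x640x3 uint8, red, green, blue), "fx", "fy", "cx", "cy" (pixels), "view" (4x4, takes a point from world to camera coordinates). Camera axes: x right, y up, looking along -z (the intrinsics and any distortion apply to the point x, -y, -z); pixel columns grow to the right and rows downward; lengths in m; the calibration is good to about 2 mm. A picture is of the moment at which its call begins. There is no depth.
- robot.hand_in(): hands the job in; it is judged then, once.
Trained networks look in a picture, given as the dict that the camera call returned (one of the last four; its "shot" number tells which), for a name from the list of things; names that differ only in an ending like _2 or _b are one class to them, and where a whole thing is asked for, a point or a joint stands for the part that bears it (a point fixed in the world has none). Each returns a list of dicts, best first, with "p" (0 to 1); they miss things now and then, are a little off and sometimes report something else, mostly with a low value. They report only what shows in the picture. A call takes as long as a camera call. They do not tell look-alikes from the thing itself.
- robot.find_in(picture, name): "at" ([column, row] in pixels, amid what is visible of it).
- robot.tip_of(picture, name): "at" ([column, row] in pixels: a listed point, or the origin of a listed thing).
The state is a dict: "time": time; "qpos": joint angles; "qvel": joint speeds; "joint_efforts": joint torques, N m; "tool_pos": TCP position; "tool_rot": TCP orientation; "contact_force": force on the tool from outside, world axes, zero at the start; "torque": the same for the moment, N m; "opening": finger opening in m; "grip_force": force on a finger pad.
Only numpy, scipy, OpenCV 4.12 (cv2) and the standard library are available. Lean on these libraries where they do the work, as an engineer would, in place of code of your own. Each camera call takes 0.05 s, during which the arm holds its last target. There are 200 camera calls.

## Working session

There is one attempt and no reset: what is moved stays moved. The work goes in short steps, Python scripts to look and compute and a tool call to move; the robot and the scene stay as the last step left them, time stands still between calls to the robot, and variables do not carry over. Pictures are saved under pics/ and viewed, at most 10 in all, crops included, and the job is handed in when it is done.

Besides the shell and the picture viewer there is one more tool, called as a command line: name --argument value ..., lists and objects as JSON in quotes. carry_out: Moves the arm, as the interface text tells. Its arguments: {"type":"object","properties":{"commands":{"type":"array"},"newtons":{"type":"number"}},"required":["commands"]}

```bash
mkdir -p pics; cat > h.py <<'E'
import numpy as np, cv2
from cell import robot
def snap(n,save=None):
    p=robot.read_camera(n)
    if save: cv2.imwrite('pics/'+save,p['pixels'][...,::-1])
    return p
def ray(p,uv):
    V=np.array(p['view']);R=V[:3,:3];t=V[:3,3]
    d=np.array([(uv[0]-p['cx'])/p['fx'],-(uv[1]-p['cy'])/p['fy'],-1.0])
    return -R.T@t, R.T@d
def onz(p,uv,z):
    o,d=ray(p,uv); return o+d*(z-o[2])/d[2]
def tri(p,a,q,b):
    o1,d1=ray(p,a);o2,d2=ray(q,b)
    s=np.linalg.lstsq(np.c_[d1,-d2],o2-o1,rcond=None)[0]
    x,y=o1+s[0]*d1,o2+s[1]*d2
    return (x+y)/2,np.linalg.norm(x-y)
E
python3 - <<'E'
from h import *
np.set_printoptions(precision=4,suppress=True)
s=snap('side','s1.png');t=snap('top','t1.png')
for p in(s,t): print([k for k in p],p['fx'],p['fy'],p['cx'],p['cy'],-np.array(p['view'])[:3,:3].T@np.array(p['view'])[:3,3], p.get('distortion'))
for n in ['strip_mid','stop','wing_mid','wing_end','pointer','spindle','stop_plate','nut','spare_strip','tape','small_bin','parcel','scanner']:
    a=robot.tip_of(s,n);b=robot.tip_of(t,n)
    f=lambda l:[(np.round(x['at'],1).tolist(),round(x['p'],2)) for x in l[:3]]
    print(n,'S',f(a),'T',f(b))
    if a and b: print('   ',*tri(s,a[0]['at'],t,b[0]['at']))
print(robot.observe())
E
```

```text
['pixels', 'fx', 'fy', 'cx', 'cy', 'view', 'shot'] 485.3439520520843 485.3439520520843 315.8070926520256 204.5666736986365 [ 0.5181 -0.9398  1.1585] None
['pixels', 'fx', 'fy', 'cx', 'cy', 'view', 'shot'] 425.32242964228357 425.32242964228357 322.8070452104098 198.25442485519164 [0.443  0.0111 1.589 ] None
strip_mid S [([325.3, 222.8], 0.87), ([263.6, 208.0], 0.73), ([349.9, 204.4], 0.66)] T [([299.2, 239.8], 0.83), ([330.2, 186.0], 0.82)]
    [ 0.4741  0.1058 -0.0454] 0.19798990174584422
stop S [([357.0, 227.1], 0.64)] T []
wing_mid S [([264.6, 233.0], 0.7), ([351.3, 203.6], 0.51)] T [([366.2, 234.5], 0.59), ([334.4, 165.6], 0.56)]
    [ 0.4035 -0.1203  0.1627] 0.0050130745150430015
wing_end S [([353.4, 205.8], 0.76), ([271.6, 233.2], 0.57)] T [([338.0, 160.6], 0.44), ([366.9, 231.4], 0.41), ([366.0, 170.8], 0.24)]
    [ 0.6484 -0.0221  0.1595] 0.009698783332580767
pointer S [([276.2, 241.8], 0.78), ([356.3, 210.4], 0.7)] T [([340.6, 163.5], 0.68), ([364.4, 229.3], 0.62)]
    [ 0.5379 -0.0627  0.1051] 0.23262551662410472
spindle S [([356.1, 371.8], 0.7)] T [([424.8, 218.0], 0.55)]
 
[... 524 characters left out ...]
] T [([205.4, 224.1], 0.95)]
    [ 0.4217  0.4693 -0.0136] 0.015383930768330598
scanner S [([339.7, 142.8], 0.77)] T [([330.4, 184.6], 0.55), ([364.4, 165.7], 0.49)]
    [0.5756 0.0033 0.3644] 0.04505665059952122
{'time': 1.4, 'qpos': array([-1.271 ,  0.342 ,  1.5241,  0.    ,  1.2754, -0.146 ]), 'qvel': array([ 0.0004, -0.0001, -0.0019,  0.0014, -0.0009, -0.0017]), 'joint_efforts': array([  0.0002, -43.1134, -24.4478,   0.0717,   0.0483,   0.    ]), 'tool_pos': array([ 0.2264, -0.4737,  0.2437]), 'tool_rot': array([ 3.1415, -0.    ,  0.4458]), 'contact_force': array([ 0.5953, -0.0555,  0.323 ]), 'torque': array([-0.0339, -0.0056,  0.0121]), 'grip_force': 0.0, 'opening': 0.09161789992388189}
```

View pics/s1.png

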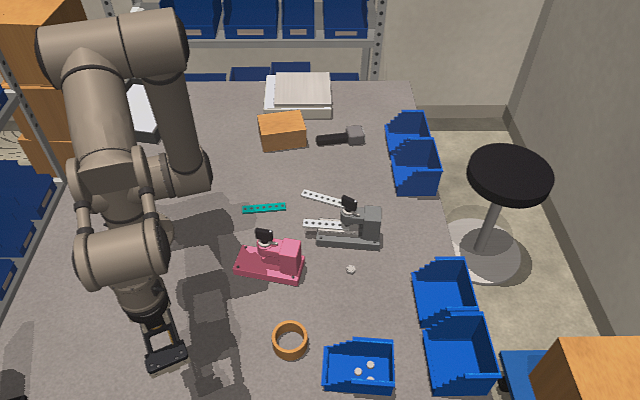

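View pics/t1.png

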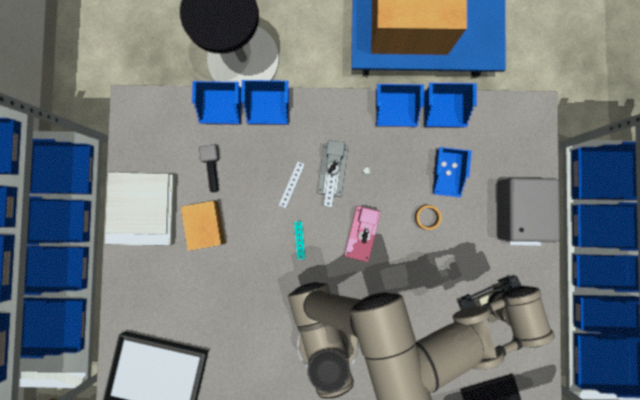

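```bash
python3 - <<'E'
from h import *
np.set_printoptions(precision=4,suppress=True)
s=cv2.imread('pics/s1.png');t=cv2.imread('pics/t1.png')
a=cv2.resize(s[180:260,290:395],None,fx=5,fy=5,interpolation=cv2.INTER_CUBIC)[:400]
b=cv2.resize(t[135:215,305:360],None,fx=5,fy=5,interpolation=cv2.INTER_CUBIC)
cv2.imwrite('pics/c1.png',np.hstack([a,b]))
p=snap('side');q=snap('top')
for n,u,v in [('strip',[325.3,222.8],[330.2,186]),('wing',[351.3,203.6],[334.4,165.6]),('wend',[353.4,205.8],[338,160.6]),('ptr',[356.3,210.4],[340.6,163.5])]:
    print(n,*tri(p,u,q,v))
print(onz(p,[357,227.1],.044),onz(q,[330.2,186],.044),onz(p,[325.3,222.8],.044))
E
```

```text
strip [0.5714 0.0021 0.0591] 0.007824769608432987
wing [ 0.6378 -0.0102  0.1548] 0.002031091144664417
wend [ 0.6484 -0.0221  0.1595] 0.009698783332580767
ptr [ 0.6484 -0.0313  0.149 ] 0.006630526480399822
[ 0.6628 -0.0037  0.044 ] [0.5767 0.0022 0.044 ] [0.5682 0.0145 0.044 ]
```

View pics/c1.png

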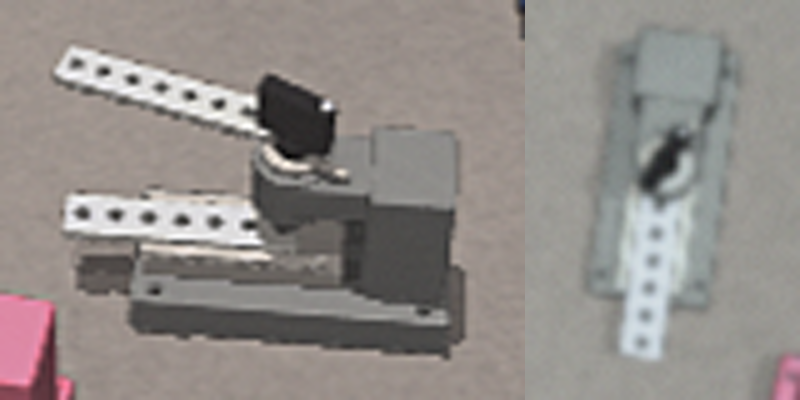

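```bash
python3 - <<'E'
from h import *
np.set_printoptions(precision=4,suppress=True)
q=snap('top'); p=snap('side')
g=q['pixels'].astype(float).min(2)
pts=[]
for r in range(177,205):
    w=np.clip(g[r,320:342]-175,0,None)
    if w.sum()>30: pts.append(((w*np.arange(320,342)).sum()/w.sum(),r))
print(np.round(pts,1)[::4].tolist(), g[196:212,328].astype(int))
P=np.array([onz(q,x,.048) for x in pts]);c=np.polyfit(P[:,0],P[:,1],1);print('y=',c,np.arctan(c[0]),np.std(P[:,1]-np.polyval(c,P[:,0])))
print('near end top', onz(q,[328,206],.048))
g=p['pixels'].astype(float).min(2);print(g[223,296:312].astype(int))
for r in ([303,219.4],[303,227]): print('near end side corners',onz(p,r,.048))
# mid gauge block/bed lines in top: bed corners z?
for n in('stop','stop_plate','wing_mid','strip_mid'): print(n,[(np.round(x['at'],1).tolist(),round(x['p'],2)) for x in robot.tip_of(q,n)],[(np.round(x['at'],1).tolist(),round(x['p'],2)) for x in robot.tip_of(p,n)])
E
```

```text
[[331.5, 177.0], [331.2, 181.0], [330.5, 185.0], [329.9, 189.0], [329.3, 193.0], [329.0, 197.0], [328.2, 201.0]] [193 154 149 179 203 198 170 140 161 189 180 160 149 150 150 152]
y= [-0.1195  0.0707] -0.1189290399790754 0.0012073408344416942
near end top [0.5035 0.0089 0.048 ]
[139 136 132 133 140 136 125 211 232 150  87 111 205 222 224 174]
near end side corners [0.5009 0.0255 0.048 ]
near end side corners [ 0.5009 -0.0045  0.048 ]
stop [([330.7, 188.1], 0.6)] [([357.2, 227.6], 0.92), ([330.1, 200.6], 0.74)]
stop_plate [] [([350.4, 205.8], 0.61), ([356.5, 231.9], 0.45)]
wing_mid [([333.5, 165.6], 0.56), ([364.5, 234.3], 0.39)] [([351.2, 203.3], 0.64), ([265.0, 232.2], 0.59), ([286.9, 341.4], 0.15)]
strip_mid [([330.0, 186.2], 0.84), ([299.6, 241.4], 0.69)] [([324.9, 226.6], 0.85)]
```

```bash
python3 - <<'E'
from h import *
np.set_printoptions(precision=3,suppress=True)
q=snap('top')
hsv=cv2.cvtColor(q['pixels'],cv2.COLOR_RGB2HSV)
m=((hsv[...,0]>150)&(hsv[...,1]>70)).astype(np.uint8); m[:, :335]=0;m[:,395:]=0
for r in range(204,264,6):
    c=np.where(m[r])[0]
    if len(c): print(r,c.min(),c.max(),onz(q,[c.min(),r],.118),onz(q,[c.min(),r],.03))
im=cv2.imread('pics/s1.png')
cv2.imwrite('pics/c2.png',cv2.resize(im[215:295,225:315],None,fx=6,fy=6,interpolation=cv2.INTER_CUBIC))
E
```

```text
210 356 373 [ 0.489 -0.088  0.118] [ 0.491 -0.094  0.03 ]
216 354 377 [ 0.468 -0.081  0.118] [ 0.469 -0.087  0.03 ]
222 353 361 [ 0.447 -0.078  0.118] [ 0.447 -0.084  0.03 ]
228 351 372 [ 0.426 -0.072  0.118] [ 0.425 -0.077  0.03 ]
234 350 373 [ 0.406 -0.068  0.118] [ 0.403 -0.073  0.03 ]
240 357 373 [ 0.385 -0.093  0.118] [ 0.382 -0.099  0.03 ]
246 352 372 [ 0.365 -0.076  0.118] [ 0.36  -0.081  0.03 ]
252 349 370 [ 0.344 -0.066  0.118] [ 0.338 -0.07   0.03 ]
258 353 368 [ 0.324 -0.08   0.118] [ 0.316 -0.085  0.03 ]
```

View pics/c2.png

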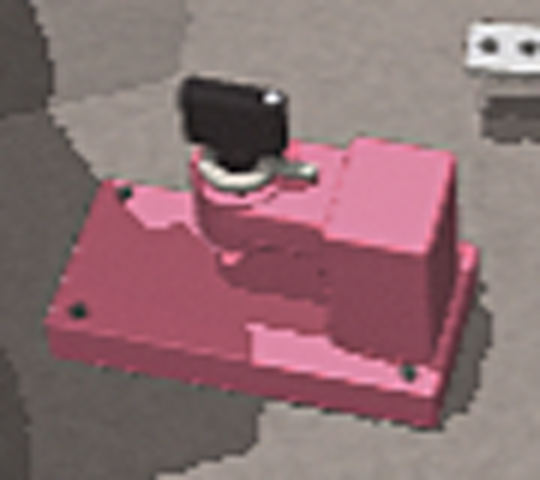

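carry_out --commands '[[[0,0,0],0.188,0],[[0,0,0],0.188,0],[[0,0,0],0.188,0],[[0.018,-0.052,0],0,0],[[0.018,-0.052,0],0,0],[[0.018,-0.052,0],0,0],[[0.018,-0.052,0],0,0],[[0.018,-0.052,0],0,0],[[0.018,-0.052,0],0,0],[[0.018,-0.052,0],0,0],[[0.018,-0.052,0],0,0],[[0.018,-0.052,0],0,0],[[0.018,-0.052,0],0,0],[[0,0,0],0,0],[[0,0,0],0,0]]' --newtons 20

```text
time: 3.92
tool_pos: [0.4655, 0.0218, 0.2435]
tool_rot: [3.141, 0.001, -0.116]
contact_force: [-0.8, -0.3, -0.2]
opening: 0.0002
grip_force: 0.0
```

carry_out --commands '[[[0,0,0.05],0,0],[[0,0,0.05],0,0],[[0,0,0.05],0,0],[[0,0,0.03],0,0],[[0,0,0.007],0,0],[[0,0,0],0,0],[[0,0,0],0,0]]'

```text
time: 4.8
tool_pos: [0.4667, 0.0213, 0.0581]
tool_rot: [3.141, -0.003, -0.117]
contact_force: [-1.0, -0.1, -0.1]
opening: 0.0007
grip_force: 0.0
```

```bash
python3 - <<'E'
from h import *
p=snap('side','s2.png')
cv2.imwrite('pics/c3.png',cv2.resize(p['pixels'][150:270,230:390,::-1],None,fx=4.5,fy=4.5,interpolation=cv2.INTER_CUBIC))
E
```

```text
(no output)
```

View pics/c3.png

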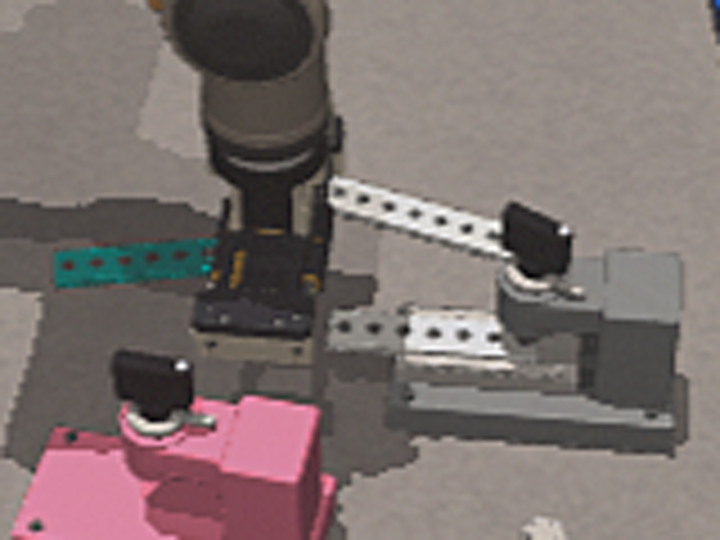

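carry_out --commands '[[[0,0,0.004],0,0],[[0.008,0,0],0,0],[[0.008,0,0],0,0],[[0.006,0,0],0,0],[[0.006,0,0],0,0],[[0.006,0,0],0,0],[[0.005,0,0],0,0]]'

```text
time: 5.72
tool_pos: [0.5046, 0.0172, 0.0526]
tool_rot: [3.142, 0.0, -0.117]
contact_force: [-1.9, -0.1, 0.5]
opening: 0.0003
grip_force: 0.6
```

carry_out --commands '[[[0.003,0,0],0,0],[[0.003,0,0],0,0]]'

```text
time: 5.98
tool_pos: [0.5105, 0.0165, 0.0526]
tool_rot: [3.141, 0.0, -0.117]
contact_force: [-0.8, 0.0, -0.5]
opening: 0.0005
grip_force: 0.5
```

carry_out --commands '[[[0.002,0,0],0,0],[[0.002,0,0],0,0]]'

```text
time: 6.22
tool_pos: [0.5144, 0.0161, 0.0527]
tool_rot: [3.141, 0.0, -0.117]
contact_force: [-0.9, 0.5, -0.3]
opening: 0.0004
grip_force: 0.5
```

carry_out --commands '[[[0.002,0,0],0,0],[[0.002,0,0],0,0]]'

```text
time: 6.48
tool_pos: [0.5185, 0.0156, 0.0527]
tool_rot: [3.141, -0.0, -0.117]
contact_force: [-0.4, 0.5, -1.0]
opening: 0.0003
grip_force: 0.5
```

```bash
python3 - <<'E'
from h import *
p=snap('side','s3.png')
cv2.imwrite('pics/c4.png',cv2.resize(p['pixels'][180:260,280:390,::-1],None,fx=6,fy=6,interpolation=cv2.INTER_CUBIC))
E
```

```text
(no output)
```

View pics/c4.png

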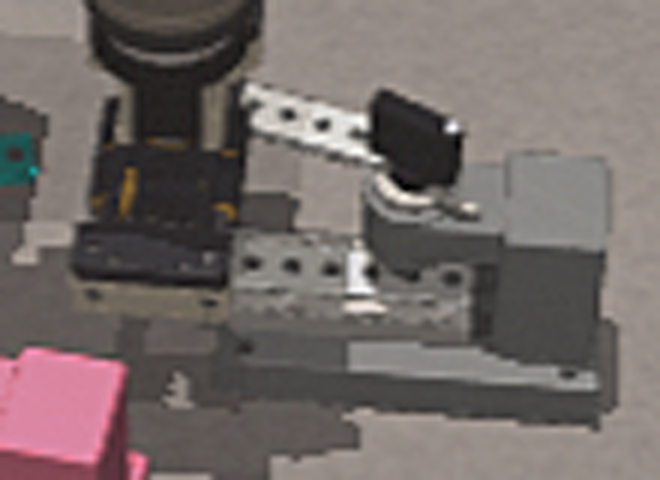

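carry_out --commands '[[[0.0015,0,0],0,0],[[0.0015,0,0],0,0]]'

```text
time: 6.78
tool_pos: [0.5196, 0.0155, 0.0527]
tool_rot: [3.141, 0.004, -0.117]
contact_force: [-10.2, 1.0, 7.8]
opening: 0.0003
grip_force: 4.9
```

carry_out --commands '[[[0.0015,0,0],0,0],[[0.0015,0,0],0,0]]'

```text
time: 7.02
tool_pos: [0.5201, 0.0155, 0.0525]
tool_rot: [3.141, 0.01, -0.116]
contact_force: [-18.6, 1.1, 14.9]
opening: 0.0002
grip_force: 9.1
```

carry_out --commands '[[[0.0015,0,0],0,0],[[0,0,0],0,0]]'

```text
time: 7.28
tool_pos: [0.5203, 0.0155, 0.0524]
tool_rot: [3.141, 0.012, -0.116]
contact_force: [-19.2, 2.1, 15.0]
opening: 0.0
grip_force: 9.6
```

carry_out --commands '[[[0.0015,0,0],0,0],[[0,0,0],0,0]]'

```text
time: 7.52
tool_pos: [0.5206, 0.0155, 0.0523]
tool_rot: [3.141, 0.015, -0.116]
contact_force: [-22.7, 2.0, 18.6]
opening: 0.0004
grip_force: 11.7
```

carry_out --commands '[[[-0.004,0,0],0,0],[[-0.004,0,0],0,0],[[-0.012,0,0],0,0],[[-0.02,0,0],0,0],[[0,0,-0.05],0,0],[[0,0,-0.06],0,0.6],[[0,0,-0.06],0,0.6],[[0,0,-0.03],0,0.6],[[0,0,0],0,0.6]]'

```text
time: 8.65
tool_pos: [0.4887, 0.0192, 0.2553]
tool_rot: [3.142, -0.007, -0.117]
contact_force: [0.1, 0.1, -0.0]
opening: 0.036
grip_force: 0.0
```

```bash
python3 - <<'E'
from h import *
np.set_printoptions(precision=4,suppress=True)
p=snap('side','s4.png'); q=snap('top','t4.png')
a=p['pixels'][180:250,290:390,::-1]; b=q['pixels'][135:215,305:360,::-1]
cv2.imwrite('pics/c5.png',np.hstack([cv2.resize(a,(500,350),interpolation=cv2.INTER_CUBIC),cv2.resize(b,(241,350),interpolation=cv2.INTER_CUBIC)]))
f=lambda l:[(np.round(x['at'],1).tolist(),round(x['p'],2)) for x in l[:3]]
for n in('strip_mid','stop','wing_mid','wing_end','pointer'): print(n,f(robot.tip_of(p,n)),f(robot.tip_of(q,n)))
E
```

```text
strip_mid [([336.9, 225.7], 0.93), ([267.3, 208.3], 0.83), ([360.1, 227.0], 0.39)] [([298.0, 241.8], 0.5)]
stop [([357.4, 227.2], 0.78)] [([204.6, 221.9], 0.41)]
wing_mid [([264.4, 231.1], 0.63), ([349.4, 202.7], 0.53)] [([334.1, 165.1], 0.6), ([361.8, 234.5], 0.59)]
wing_end [([353.7, 205.5], 0.78), ([271.8, 231.0], 0.61), ([357.9, 213.1], 0.56)] [([337.3, 159.1], 0.61), ([205.1, 221.5], 0.48), ([369.0, 231.9], 0.37)]
pointer [([355.3, 214.5], 0.7), ([278.3, 242.2], 0.5), ([351.2, 269.4], 0.26)] [([364.1, 231.2], 0.64), ([339.4, 159.4], 0.46), ([287.0, 181.3], 0.24)]
```

View pics/c5.png

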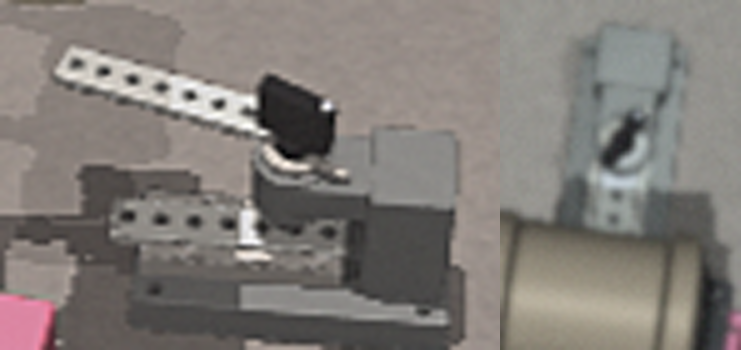

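```bash
cat > w.py <<'E'
from h import *
def blob(p,box,th=60):
    x0,y0,x1,y1=box
    g=p['pixels'].astype(float).max(2)[y0:y1,x0:x1]
    w=np.clip(th+25-g,0,50)/50
    n,l,st,ce=cv2.connectedComponentsWithStats((w>.3).astype(np.uint8))
    k=1+np.argmax(st[1:,4]); m=cv2.dilate((l==k).astype(np.uint8),np.ones((3,3)))*w
    yy,xx=np.mgrid[y0:y1,x0:x1]; c=np.array([(m*xx).sum(),(m*yy).sum()])/m.sum()
    d=np.stack([xx-c[0],yy-c[1]]).reshape(2,-1); C=(d*m.ravel())@d.T/m.sum()
    ev,V=np.linalg.eigh(C); return c,V[:,1],np.sqrt(ev),m.sum()
E
python3 - <<'E'
from w import *
np.set_printoptions(precision=4,suppress=True)
q=snap('top');p=snap('side')
c,v,s,a=blob(q,(322,150,346,178));print('top',c,v,s,a)
z=.165
A=onz(q,c-8*v,z);B=onz(q,c+8*v,z);d=B-A;print('yaw',np.arctan2(d[1],d[0]),onz(q,c,.155),onz(q,c,.165))
c2,v2,s2,a2=blob(p,(335,188,365,215));print('side',c2,s2,a2)
print(tri(p,c2,q,c)); o=robot.observe(); print(o['qpos'],o['torque'],o['contact_force'])
print(q['pixels'].max(2)[154:176,326:344])
E
```

```text
top [332.2815 166.9781] [-0.5802  0.8144] [0.9617 3.266 ] 30.2
yaw 2.542289755340292 [ 0.6319 -0.0031  0.155 ] [ 0.6306 -0.003   0.165 ]
side [348.6003 203.7482] [3.1338 4.7155] 153.88
(array([ 0.6325, -0.0032,  0.147 ]), np.float64(0.0009318585387958698))
[-0.1177  0.2668  1.6065 -0.0001  1.2683  1.5698] [ 0.0088  0.0135 -0.0225] [ 0.833  -0.4534  1.123 ]
[[102  92 110 124 131 137 143 144 144 144 147 145 145 145 148 144 135 118]
 [ 95  81 107 134 142 144 146 145 143 141 138 138 137 137 135 129 115 108]
 [102  86 116 140 149 149 148 150 144 144 142 144 144 140 122  97  87 108]
 [110 101 124 141 148 149 149 147 148 148 146 148 150 143 113  77  82 121]
 [123 117 132 141 147 150 149 149 144 142 143 143 150 138 108  82 103 129]
 [125 119 135 145 149 145 148 144 136 131 131 135 155 139 112  99 128 145]
 [131 124 137 146 143 137 137 127 109 106 125 131 149 139 114 124 141 148]
 [129 127 140 143 136 126 119 101  79 100 133 124 118 123 110 131 146 148]
 [124 129 138 141 142 146 118  81  55  66  88  86  99 114 114 131 146 150]
 [118 127 142 150 155 153 119  75  43  42  53  68 103 119 112 128 
[... 209 characters left out ...]
150 126 132 146 151 150]
 [123 132 148 126  81  45  43  36  36  98 171 187 164 129 133 149 154 151]
 [120 120 117  91  57  46  42  35  49 110 171 186 159 128 136 147 150 150]
 [123 113  96  62  45  35  43  59  92 143 184 177 153 128 134 145 149 149]
 [119 106  73  47  41  50  78 116 147 181 188 166 142 123 136 147 150 148]
 [131 103  66  42  42  74 127 169 183 187 173 150 137 132 140 151 152 144]
 [150 127  84  59  58 104 154 180 175 159 145 137 152 154 153 154 153 147]
 [161 143 120 103  93 112 131 146 142 132 126 146 163 162 155 153 154 147]
 [173 164 162 161 139 121 117 124 129 138 141 169 177 163 151 153 155 145]
 [182 173 187 198 189 167 162 166 170 185 181 186 173 159 152 150 152 145]]
```

carry_out --commands '[[[0.037,0.0017,0],0,0.6],[[0.037,0.0017,0],0,0.6],[[0.037,0.0017,0],0,0.6],[[0.037,0.0017,0],0,0.6],[[0,0,0],-0.187,0.6],[[0,0,0],-0.187,0.6],[[0,0,0],-0.187,0.6],[[0,0,0],-0.187,0.6],[[0,0,0],-0.187,0.6],[[0,0,0],-0.187,0.6],[[0,0,0],-0.187,0.6],[[0,0,0],-0.187,0.6],[[0,0,0],-0.187,0.6],[[0,0,0],-0.187,0.6],[[0,0,0],-0.187,0.6],[[0,0,0],-0.187,0.6],[[0,0,0],-0.187,0.6],[[0,0,0],-0.187,0.6],[[0,0,0],-0.04,0.6],[[0,0,0],0,0.6]]'

```text
time: 11.85
tool_pos: [0.6338, -0.0047, 0.2526]
tool_rot: [-3.141, -0.0, 2.541]
contact_force: [0.2, -0.6, -0.7]
opening: 0.0553
grip_force: 0.0
```

carry_out --commands '[[[0,0,0.04],0,0.6],[[0,0,0.03],0,0.6],[[0,0,0.02],0,0.6],[[0,0,0.008],0,0.6],[[0,0,0],0,0.6],[[0,0,0],0,0.6]]'

```text
time: 12.6
tool_pos: [0.6344, -0.0048, 0.1559]
tool_rot: [3.141, 0.002, 2.541]
contact_force: [0.3, 0.0, -0.7]
opening: 0.0554
grip_force: 0.0
```

```bash
python3 - <<'E'
from h import *
p=snap('side','s5.png')
cv2.imwrite('pics/c6.png',cv2.resize(p['pixels'][150:250,290:400,::-1],None,fx=5.5,fy=5.5,interpolation=cv2.INTER_CUBIC))
for i in range(3): snap('side'); o=robot.observe();print(o['torque'],o['contact_force'])
E
```

```text
[ 0.07995785 -0.09233185  0.04706618] [-0.1523911   0.09025957 -0.2946407 ]
[ 0.0769602  -0.06760976  0.00100328] [-0.17509351  0.09137366  0.29789211]
[ 0.01811567 -0.17573305 -0.0090884 ] [ 0.50949776 -0.50332335  0.4141481 ]
```

View pics/c6.png

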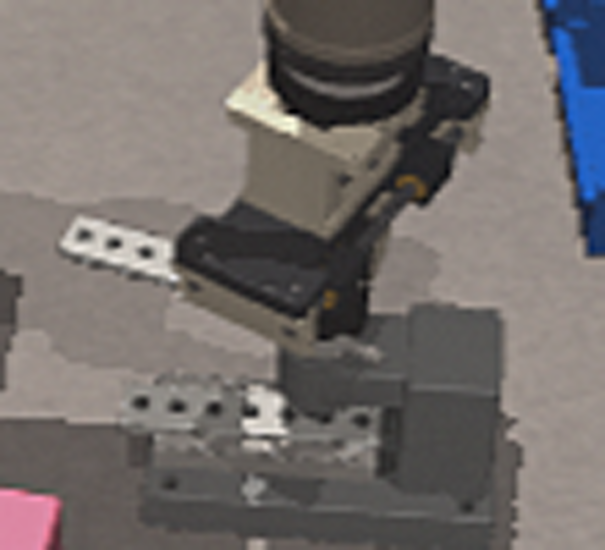

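Gripper straddles the wing above the arm; pointer tab is visible near crop (365,350). Close gently and read the forces.

carry_out --commands '[[[0,0,0],0,0.3],[[0,0,0],0,0.3],[[0,0,0],0,0.1],[[0,0,0],0,0.1],[[0,0,0],0,0.1],[[0,0,0],0,0.1]]' --newtons 8

```text
time: 13.55
tool_pos: [0.6337, -0.0049, 0.1547]
tool_rot: [-3.141, -0.0, 2.541]
contact_force: [-0.7, -0.2, 0.2]
opening: 0.014
grip_force: 8.0
```

```bash
cat > o.py <<'E'
from h import *
np.set_printoptions(precision=3,suppress=True)
T=[];F=[]
for i in range(3):
    snap('top'); o=robot.observe();T.append(o['torque']);F.append(o['contact_force'])
print('T',np.mean(T,0),'Tz',np.array(T)[:,2],'F',np.mean(F,0),'q6',o['qpos'][5],'open',o['opening'],'grip',o['grip_force'],o['tool_pos'],o['tool_rot'],'t',o['time'])
E
python3 o.py
```

```text
T [-0.066 -0.035 -0.067] Tz [-0.061 -0.06  -0.081] F [-1.003 -0.162 -0.012] q6 -1.098736974844764 open 0.014070015417607227 grip 7.998279333114624 [ 0.634 -0.005  0.155] [-3.141 -0.     2.541] t 13.7
```

carry_out --commands '[[[0,0,0],0,0.1],[[0,0,0],0,0.1],[[0,0,0],0.1,0.1],[[0,0,0],0.1,0.1],[[0,0,0],0.1,0.1],[[0,0,0],0.1,0.1],[[0,0,0],0.1,0.1]]' --newtons 55

```text
time: 14.58
tool_pos: [0.6337, -0.0048, 0.1547]
tool_rot: [-3.141, 0.0, 2.039]
contact_force: [-0.5, -1.2, 0.3]
opening: 0.0138
grip_force: 55.0
```

```bash
python3 o.py
```

```text
T [-0.231  0.06  -0.127] Tz [ 0.011 -0.167 -0.224] F [-1.055 -1.046  0.025] q6 -0.6003498342792826 open 0.013546866044035152 grip 54.99906241893768 [ 0.634 -0.005  0.155] [-3.141  0.     2.043] t 14.725
```

```bash
cat > o.py <<'E'
from h import *
np.set_printoptions(precision=3,suppress=True)
o=robot.observe();T=[o['torque'][2]];J=[o['joint_efforts'][5]]
for i in range(3):
    snap('top'); r=robot.observe();T.append(r['torque'][2]);J.append(r['joint_efforts'][5])
print('Tz',np.array(T),'J6',np.array(J),'F',r['contact_force'],'yaw',o['tool_rot'][2],r['tool_rot'][2],'t',r['time'])
E
python3 o.py
```

```text
Tz [-0.224 -0.167 -0.151 -0.156] J6 [ 0.152 -0.075 -0.146 -0.151] F [-0.492 -0.53  -0.371] yaw 2.0428473097348503 2.0426709916075545 t 14.875
```

carry_out --commands '[[[0,0,0],0.1,0.1],[[0,0,0],0.1,0.1]]'

```text
time: 15.12
tool_pos: [0.6337, -0.0048, 0.1547]
tool_rot: [-3.141, 0.0, 1.84]
contact_force: [-0.7, -1.2, 1.1]
opening: 0.0137
grip_force: 55.0
```

```bash
python3 o.py
```

```text
Tz [ 0.191 -0.029 -0.102 -0.172] J6 [-0.878 -0.278  0.625  0.143] F [-1.871 -1.632  0.925] yaw 1.8398274292385843 1.843569346281971 t 15.275
```

carry_out --commands '[[[0,0,0],0.1,0.1],[[0,0,0],0.1,0.1],[[0,0,0],0,0.1],[[0,0,0],0,0.1],[[0,0,0],0,0.1]]'

```text
time: 15.9
tool_pos: [0.6337, -0.0049, 0.1547]
tool_rot: [-3.141, 0.0, 1.643]
contact_force: [-1.6, -1.8, -0.4]
opening: 0.0136
grip_force: 55.0
```

```bash
python3 o.py
```

```text
Tz [-0.089 -0.071 -0.03   0.019] J6 [-0.096 -0.075 -0.058 -0.044] F [-2.8   -2.185  1.391] yaw 1.6428106585630662 1.642086171473284 t 16.05
```

carry_out --commands '[[[0,0,0],0.1,0.1],[[0,0,0],0.1,0.1],[[0,0,0],0,0.1],[[0,0,0],0,0.1],[[0,0,0],0,0.1]]'

```text
time: 16.68
tool_pos: [0.6337, -0.0049, 0.1547]
tool_rot: [-3.141, 0.0, 1.442]
contact_force: [-1.3, -2.4, 1.5]
opening: 0.0138
grip_force: 55.0
```

```bash
python3 o.py
```

```text
Tz [-0.104 -0.17  -0.134 -0.089] J6 [-0.127 -0.113 -0.101 -0.092] F [-3.214 -3.593  0.829] yaw 1.4422926322777878 1.4418349200868104 t 16.825
```

carry_out --commands '[[[0,0,0],0.05,0.1],[[0,0,0],0.05,0.1],[[0,0,0],0.05,0.1],[[0,0,0],0.05,0.1]]'

```text
time: 17.32
tool_pos: [0.6337, -0.0048, 0.1547]
tool_rot: [-3.142, 0.0, 1.241]
contact_force: [-2.1, -2.9, 0.6]
opening: 0.0136
grip_force: 55.0
```

```bash
sed -i 's/range(3)/range(6)/' o.py; python3 o.py
```

```text
Tz [ 0.131  0.06  -0.009 -0.14  -0.166 -0.106 -0.114] J6 [-0.356 -0.06   0.33   0.012 -0.104 -0.126 -0.123] F [-3.539 -3.849  1.522] yaw 1.2406341514299062 1.2419987979852862 t 17.625
```

carry_out --commands '[[[0,0,0],0.05,0.1],[[0,0,0],0.05,0.1],[[0,0,0],0.05,0.1]]'

```text
time: 18.0
tool_pos: [0.6337, -0.0048, 0.1547]
tool_rot: [-3.142, 0.0, 1.091]
contact_force: [-4.0, -3.0, 0.7]
opening: 0.0138
grip_force: 55.0
```

```bash
python3 o.py
```

```text
Tz [ 0.243  0.103 -0.023 -0.128 -0.118 -0.117 -0.075] J6 [-0.316 -0.012  0.375  0.056 -0.081 -0.091 -0.082] F [-3.347 -3.412  0.051] yaw 1.0908981343800639 1.0924287775687247 t 18.3
```

carry_out --commands '[[[0,0,0],0.05,0.1],[[0,0,0],0.05,0.1],[[0,0,0],0.05,0.1]]'

```text
time: 18.68
tool_pos: [0.6337, -0.0048, 0.1547]
tool_rot: [3.142, 0.0, 0.942]
contact_force: [-3.7, -4.0, 0.9]
opening: 0.0137
grip_force: 55.0
```

```bash
python3 o.py
```

```text
Tz [ 0.258  0.224  0.025 -0.016  0.043  0.006  0.023] J6 [-0.24   0.123  0.423  0.122  0.035  0.02   0.018] F [-3.342 -3.958  1.181] yaw 0.9415388356563863 0.9425831820632744 t 18.975
```

carry_out --commands '[[[0,0,0],0.05,0.1],[[0,0,0],0.05,0.1],[[0,0,0],0.05,0.1]]'

```text
time: 19.35
tool_pos: [0.6337, -0.0048, 0.1547]
tool_rot: [3.142, 0.001, 0.792]
contact_force: [-3.2, -3.2, 0.5]
opening: 0.0136
grip_force: 55.1
```

```bash
python3 o.py
```

```text
Tz [0.381 0.232 0.137 0.08  0.083 0.134 0.072] J6 [-0.164  0.199  0.499  0.198  0.112  0.096  0.094] F [-4.154 -3.539  1.594] yaw 0.7916810656939872 0.7926832703494953 t 19.65
```

carry_out --commands '[[[0,0,0],0.05,0.1],[[0,0,0],0.05,0.1]]'

```text
time: 19.9
tool_pos: [0.6336, -0.0048, 0.1547]
tool_rot: [3.141, 0.001, 0.692]
contact_force: [-2.9, -3.4, 0.8]
opening: 0.0137
grip_force: 55.1
```

```bash
python3 o.py
```

```text
Tz [0.401 0.361 0.17  0.189 0.102 0.137 0.119] J6 [-0.119  0.249  0.549  0.249  0.162  0.147  0.145] F [-4.029 -3.313  0.763] yaw 0.6918113975073954 0.6929040325059364 t 20.2
```

carry_out --commands '[[[0,0,0],0.05,0.1],[[0,0,0],0.05,0.1]]'

```text
time: 20.45
tool_pos: [0.6336, -0.0048, 0.1547]
tool_rot: [3.141, 0.001, 0.592]
contact_force: [-4.2, -3.4, 1.1]
opening: 0.0135
grip_force: 55.1
```

```bash
python3 o.py; python3 - <<'E'
from h import *
p=snap('side','s6.png')
cv2.imwrite('pics/c7.png',cv2.resize(p['pixels'][185:235,320:385,::-1],None,fx=10,fy=10,interpolation=cv2.INTER_CUBIC))
f=lambda l:[(np.round(x['at'],1).tolist(),round(x['p'],2)) for x in l[:3]]
for n in('wing_end','pointer'): print(n,f(robot.tip_of(p,n)))
E
```

```text
Tz [0.434 0.357 0.175 0.215 0.193 0.152 0.158] J6 [-0.113  0.281  0.579  0.278  0.191  0.175  0.173] F [-3.265 -3.817  0.201] yaw 0.5918574067144038 0.5929574478057584 t 20.75
wing_end [([270.7, 234.4], 0.73), ([337.5, 205.1], 0.58)]
pointer [([278.6, 242.9], 0.65), ([341.8, 210.3], 0.45)]
```

View pics/c7.png

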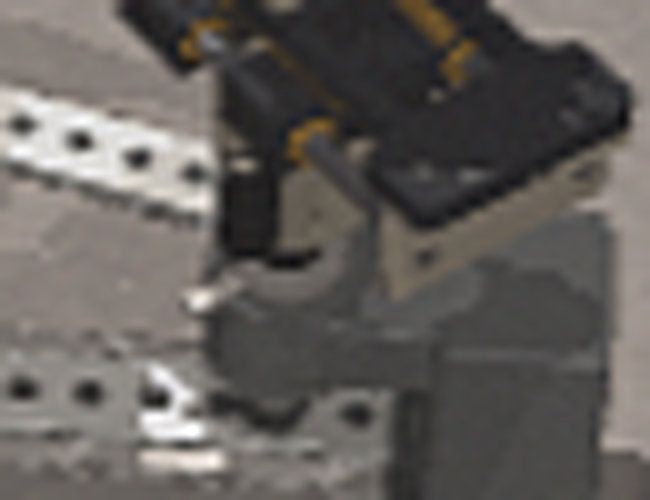

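carry_out --commands '[[[0,0,0],0.05,0.1],[[0,0,0],0.05,0.1]]'

```text
time: 21.15
tool_pos: [0.6336, -0.0048, 0.1547]
tool_rot: [3.141, 0.001, 0.492]
contact_force: [-3.6, -3.8, 0.6]
opening: 0.0136
grip_force: 55.1
```

```bash
python3 o.py
```

```text
Tz [0.395 0.34  0.202 0.167 0.194 0.278 0.153] J6 [-0.113  0.285  0.583  0.281  0.194  0.178  0.176] F [-3.691 -4.093  0.799] yaw 0.49184385337998004 0.4929949850734636 t 21.45
```

carry_out --commands '[[[0,0,0],0,0.3],[[0,0,0],0,0.3],[[0,0,0],0,0.3],[[0,0,-0.02],0,0.3],[[0,0,-0.04],0,0.3],[[0,0,-0.05],0,0.3],[[0,0,-0.05],0,0.3],[[-0.04,0,-0.02],0,0.3],[[-0.06,0,0],0,0.3],[[-0.06,0,0],0,0.3],[[-0.06,0,0],0,0.3],[[-0.03,0,0],0,0.3],[[0,0,0],0,0.3]]'

```text
time: 23.08
tool_pos: [0.4123, -0.1232, 0.3355]
tool_rot: [3.14, -0.001, 0.489]
contact_force: [0.4, 0.3, -0.0]
opening: 0.0275
grip_force: 0.0
```

```bash
python3 - <<'E'
from h import *
np.set_printoptions(precision=3,suppress=True)
p=snap('side','s7.png');q=snap('top','t7.png')
a=cv2.resize(p['pixels'][185:240,300:385,::-1],(595,385),interpolation=cv2.INTER_CUBIC);b=cv2.resize(q['pixels'][150:205,318:347,::-1],(203,385),interpolation=cv2.INTER_CUBIC)
cv2.imwrite('pics/c8.png',np.hstack([a,b]))
f=lambda l:[(np.round(x['at'],1).tolist(),round(x['p'],2)) for x in l[:3]]
for n in('wing_end','pointer','wing_mid','strip_mid','stop'): print(n,f(robot.tip_of(p,n)),f(robot.tip_of(q,n)))
E
```

```text
wing_end [([273.8, 231.7], 0.67), ([337.8, 207.2], 0.49)] [([338.5, 170.5], 0.55)]
pointer [([275.5, 242.2], 0.68), ([346.7, 213.6], 0.51)] [([339.0, 173.7], 0.62)]
wing_mid [([350.2, 203.6], 0.71), ([263.8, 232.1], 0.64), ([290.3, 342.5], 0.37)] [([333.6, 178.1], 0.65), ([335.4, 165.4], 0.44)]
strip_mid [([333.7, 225.3], 0.92), ([263.7, 207.0], 0.85)] [([300.3, 239.2], 0.77), ([332.6, 178.7], 0.67)]
stop [([356.9, 231.2], 0.58), ([359.1, 232.1], 0.58)] []
```

View pics/c8.png

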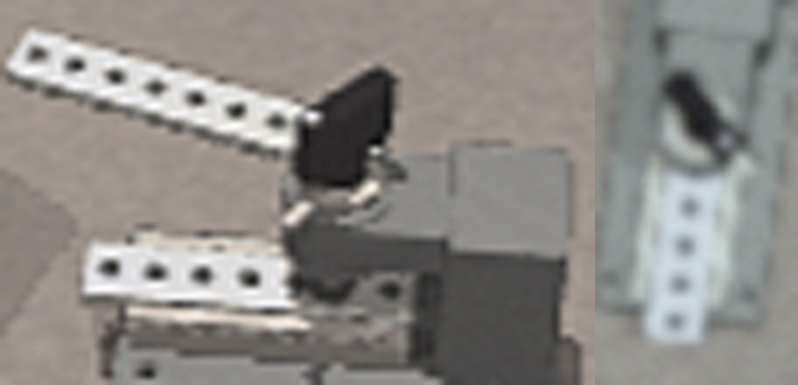

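```bash
python3 - <<'E'
from h import *
p=snap('side')
for n,uv,z in[('dot',(344.7,201.7),.168),('ptr',(342.1,215.4),.126),('ptr',(342.1,215.4),.120)]:
    P=onz(p,uv,z)-[.634,-.005,z];print(n,P*1e3,np.degrees(np.arctan2(P[1],P[0])),np.hypot(*P[:2]))
q=np.radians
print(np.degrees(.4930-np.pi))
# same for the picture before turning (dot at 355.6,200.6; pointer tip ~ (290+345/5,180+177/5))
for n,uv,z in[('dot',(355.6,200.9),.168),('ptr',(359,215.2),.126)]:
    P=onz(p,uv,z)-[.634,-.005,z];print('before',n,P*1e3,np.degrees(np.arctan2(P[1],P[0])))
E
```

```text
dot [-1.47708259e+01 -9.80259970e+00 -8.32667268e-14] -146.42991787097415 0.017727612909225577
ptr [-2.09338476e+01 -2.37010097e+01 -1.11022302e-13] -131.4524574931696 0.031622204780851614
ptr [-2.03818922e+01 -1.84066985e+01  1.11022302e-13] -137.91509934458074 0.027463213234648873
-151.75318070005042
before dot [ 1.59335397e+01 -7.13451818e+00  2.77555756e-14] -24.12127492855044
before ptr [ 2.71284166e+01 -2.35782545e+01 -1.11022302e-13] -40.99504538527635
```

```bash
python3 -c "
from cell import robot
print(robot.hand_in())"
```

```text
the job is handed in; nothing more can be done
None
```

I pushed the strip home against the stop with a peak wrist force of about 29 N, just under the 30 N limit. I then turned the wing clockwise until the clutch slipped, by about 8° judging from the torque. After that I let go of everything and handed the job in at about 24 s; no verdict came back.

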